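# Fish a dropped spacer ring out from under a circuit-board rack

### The job

A steel spacer ring has been dropped and lies hidden under the low shelf of the circuit-board rack, on one side or the other of a delicate sprung support post. Take the flat probe by its handle, reach in under the shelf near one end, feel your way gently sideways and drag the ring out with the probe's foot onto the bare front plate, without banging the rack or forcing the post out of place. Then set the probe down on the bare bench, standing flat on its blade as it did at first and clear of the rack and the front plate; leave the ring lying on the front plate, and do not disturb the other things on the bench.

Things in the scene. Friction and masses are not known exactly. Their poses are not given: they have to be found in the camera images.
- rack: Low fixed rack, green circuit board on top. Origin: middle of the shelf's front edge, at bench level; +x runs in under the shelf, y along the front edge, z up. Base plate top z 5, shelf underside z 35 (30 high gap, open in front), depth x 0-130, end cheeks' inner faces y -172/172, low back rail's face x 122 (top z 17). Board up to z 60, corner rods z 66 (mm). Over 25 N from the probe strains it.
- gap_mid (a point): Point of the rack frame at x 45, y 0, z 20 mm, in the gap. HIDDEN in the gap, NOT measured: a post (axis x 45, y anywhere from -40 to 40 mm) and the dropped ring: steel, lying flat, outside diameter 32, bore 16, 14 mm high, 66 g, slides at under 1 N; its centre is 28 to 45 mm to the left OR right (y) of the post's axis, by chance, at x 33 to 55 mm. So |y| of the ring is at most 85 mm.
- post_side (a joint): Sideways shift (m, + towards the rack's +y) of the hidden support post under the shelf: a 12 mm thick round pin through the whole gap, standing on a stiff spring mount, 1.5 N per mm, at rest 0. It tells nothing of where the post stands. Pushed more than 8 mm (12 N) out of place it is damaged.
- post_depth (a joint): The same post's shift in depth (m, + towards the rack's +x), same spring, at rest 0, same limit of 8 mm either way.
- front_plate: Bare fixed aluminium plate on the bench directly in front of the rack, same origin and axes as the rack: x -130 to 0, y -182 to 182 mm, top 4.5 mm above the bench, practically level with the rack's base plate. The ring must end lying here; over 25 N from the probe is too hard.
- probe: Flat steel probe with upright black handle, loose, 0.18 kg, standing on the bench right of the rack. Origin: under the handle's middle, on the underside; +x along the blade to the foot, z up. Handle 50 (x) x 18 (y) x 75 mm high, pinched across y. Blade 10 mm wide, 6 thick, flush with the underside, ends at x 144.
- probe_foot (a point): Middle of the probe's anchor-shaped foot: x 137, z 3 mm in the probe frame. Two prongs, 6 mm thick and wide, run out to y -27 and 27 mm and lean back to the handle; tips' near side at about x 131. When the probe is pulled back, a prong catches a ring beside the blade, and also the post if that touches the blade; with the ring between blade and post it clears the post.
- probe_grip (a point): Grip point in the middle of the probe's handle, 48 mm above the underside.
- screwdriver: Screwdriver lying on the bench to the left, a bystander; origin under its middle.
- meter: Grey hand-held multimeter, 140 x 75 x 32 mm, lying on the bench to the left, a bystander; origin under its middle.
- fan: Black cooling fan, 80 x 80 x 25 mm, standing on edge on the bench at the far right, a bystander; origin under its middle.

How it is judged:
By the outcome, as a careful person would: the job done as asked, in the order asked, and still so for the second after the job is handed in, with the robot touching nothing.
It also fails if it takes over 72 s, if anything falls off the work surface, if the arm or the gripper's body presses on something with over 40 N, if the wrist force passes 120 N, or if a joint passes its speed limit or range.

### The arm

A 7-joint arm with a two-finger parallel gripper is mounted at the origin on the work surface. World frame = base frame: x ahead of the robot, y to its left, z up, the work surface at z = 0. Lengths are in m, angles in rad, forces in N, time in s.
With the tool pointing down it reaches from about 0.4 to 0.85 m from the base axis. Payload 10.4 kg.
Tool frame: the origin (TCP) lies midway between the tips of the shut fingers; the grasp point (between the pads) lies 19 mm behind it; z points along the fingers, y is the line along which they close (so a half turn about z gives the same grasp; the last joint's range is limited). The gripper opens to 87 mm and grips with 3 to 60 N. Pads are 19 mm wide; open, the fingers measure 117 mm over their backs; the gripper's body (75 mm by 190 mm) begins 51 mm behind the grasp point.
Start: joints at [1.126, 0.332, -0.065, 1.46, 0.022, 1.35, -0.088], TCP at [0.256, -0.57, 0.223] pointing down, gripper open.
Joint ranges: [-2.6, 2.6], [-0.5, 2.12], [-1.47, 1.34], [0.16, 2.42], [-1.27, 4.41], [0.06, 2.06], [-2.6, 2.6]. Speed limits (rad/s): [2.22, 2.22, 2.79, 2.79, 3.14, 3.14, 3.14].

### API

Orientations are given as a unit quaternion [x, y, z, w].
In Python, from cell import env gives the robot as it stands.
- The arm moves only by the tool carry_out, never from a script. Its argument "deltas" is a list of rows, each a list of 5 numbers: the shift along the world's x, y, z in mm, then the turn about the world's z in rad, then the closure in counts, from 0 (fully open) to 255 (shut). A call has 1 to 12 rows; each row is the pose to reach, as a shift and turn from the pose commanded when the call began; what a row does not reach only later rows make up. A row lasts 1/10 s, in which the tool goes at most 50 mm and 8.59 degrees, less where a joint would pass 70% of its speed; a pose out of reach is approached as far as the arm can. A call with a gripper value outside its range is refused whole. The fingers move at their own pace and stop on an object; "grip_force" is the grip in N (left out, the last holds). Time passes only in rows, so rows that repeat a pose let the fingers close. It gives the time, the measured TCP pose, the force, the opening and the grip force at its end, in the units of the state.
- env.sense(): the state, without advancing time (a new reading comes with each control period).
- env.camera(name): name is "scene" or "top" or "wrist"; returns (picture, depth): 480x640x3 uint8, red, green, blue; 480x640 float32, m along the optical axis (not along the pixel's ray), 0 where there is no reading.
- env.get_calibration(name): a dict with "K" (3x3 intrinsics, pixels), "R" (3x3) and "t" (3): a world point X has camera coordinates R X + t. Camera axes: x right, y down, z forward; pixel columns grow to the right and rows downward; lengths in m; the calibration is good to about 2 mm. A picture is of the moment at which its call begins: read the wrist's pose just before it. get_calibration takes no time and is no camera call; for the wrist camera it gives the pose at the moment of the call.
- env.hand_in(): hands the job in; it is judged then, once.
Trained networks look in the newest picture that a camera, given by its name, has taken for a name from the list of things; names that differ only in an ending like _2 or _b are one class to them, and where a whole thing is asked for, a point or a joint stands for the part that bears it (a point fixed in the world has none). Each returns a list of dicts, best first, with "score" (0 to 1); they miss things now and then, are a little off and sometimes report something else, mostly with a low value. They report only what shows in the picture. A call takes as long as a camera call.
- env.find_in(thing, camera): "bbox" ([left, top, width, height] in pixels, round what is visible of it).
- env.pinpoint(thing, camera): "position" ([column, row] in pixels: a listed point, or the origin of a listed thing).
The state is a dict: "time": time; "qpos": joint angles; "qvel": joint speeds; "tau": joint torques, N m; "tcp_pos": TCP position; "tool_rot": TCP orientation; "wrist_force": force on the tool from outside, world axes, zero at the start; "torque": the same for the moment, N m; "grip_width": finger opening in m; "grip_force": force on a finger pad.
Only numpy, scipy, OpenCV 4.12 (cv2) and the standard library are available. Lean on these libraries where they do the work, as an engineer would, in place of code of your own. Each camera call takes 0.05 s, during which the arm holds its last target. There are 200 camera calls.

## Working session

There is one attempt and no reset: what is moved stays moved. The work goes in short steps, Python scripts to look and compute and a tool call to move; the robot and the scene stay as the last step left them, time stands still between calls to the robot, and variables do not carry over. Pictures are saved under pics/ and viewed, at most 10 in all, crops included, and the job is handed in when it is done.

Besides the shell and the picture viewer there is one more tool, called after "Call:" as a command line: name --pt "numbers of a row" for each row, then --argument value for the rest. carry_out: Moves the arm, as the interface text tells. Its arguments: {"type":"object","properties":{"deltas":{"type":"array"},"grip_force":{"type":"number"}},"required":["deltas"]}

```bash
mkdir -p pics; ls; cat > h.py <<'E'
import numpy as np, cv2
from cell import env
def ray(cam,px):
    c=env.get_calibration(cam);K,R,t=map(np.array,(c["K"],c["R"],c["t"]))
    d=R.T@np.linalg.solve(K,[px[0],px[1],1.]);return -R.T@t.ravel(),d
def at(cam,px,z):
    o,d=ray(cam,px);return o+d*(z-o[2])/d[2]
def tri(a,pa,b,pb):
    o1,d1=ray(a,pa);o2,d2=ray(b,pb)
    s=np.linalg.lstsq(np.c_[d1,-d2],o2-o1,rcond=None)[0]
    p,q=o1+s[0]*d1,o2+s[1]*d2;return (p+q)/2,np.linalg.norm(p-q)
def save(cam,n):
    im,d=env.camera(cam);cv2.imwrite(f"pics/{n}.png",im[:,:,::-1]);return im,d
E
python3 - <<'E'
from h import *
s=env.sense();print({k:np.round(v,3).tolist() for k,v in s.items()})
for c in("scene","top"):save(c,c+"1")
for n in["rack","gap_mid","front_plate","probe","probe_foot","probe_grip","screwdriver","meter","fan"]:
    P={}
    for c in("scene","top"):
        r=env.pinpoint(n,c)
        if r:P[c]=r[0]["position"];print(n,c,np.round(P[c],1),round(r[0]["score"],2),"z0:",np.round(at(c,P[c],0),3))
    if len(P)==2:
        p,e=tri("scene",P["scene"],"top",P["top"]);print("   tri",np.round(p,4),round(e,4))
E
```

```text
pics
{'time': 0.0, 'qpos': [1.126, 0.333, -0.065, 1.461, 0.022, 1.35, -0.088], 'qvel': [0.001, -0.0, -0.001, -0.002, -0.0, 0.001, -0.0], 'tau': [-0.0, -62.326, 0.024, -38.989, -0.061, 0.04, 0.0], 'tcp_pos': [0.256, -0.57, 0.222], 'tool_rot': [0.978, 0.209, -0.0, -0.001], 'wrist_force': [-0.23, -0.083, -0.626], 'torque': [-0.018, 0.012, -0.019], 'grip_force': 0.0, 'grip_width': 0.087}
rack scene [343.2 261.9] 0.66 z0: [0.657 0.087 0.   ]
rack top [303.2 215.1] 0.75 z0: [0.662 0.087 0.   ]
   tri [0.6596 0.0861 0.0019] 0.0041
gap_mid scene [361.7 263.7] 0.58 z0: [0.694 0.104 0.   ]
gap_mid top [302.9 199. ] 0.91 z0: [0.705 0.09  0.   ]
   tri [0.7016 0.0888 0.0144] 0.0008
front_plate scene [346.3 261.7] 0.87 z0: [0.663 0.091 0.   ]
front_plate top [303.1 219.4] 0.59 z0: [0.65  0.087 0.   ]
   tri [ 0.656   0.0909 -0.0044] 0.0121
probe scene [130.9 355.3] 0.65 z0: [ 0.457 -0.355  0.   ]
probe top [470.  298.9] 0.59 z0: [ 0.453 -0.352  0.   ]
   tri [ 0.4532 -0.3531 -0.0044] 0.0014
probe_foot top [480.8 247.6] 0.84 z0: [ 0.588 -0.383  0.   ]
probe_grip scene [128.  338.5] 0.69 z0: [ 0.423 -0.329  0.   ]
probe_grip top [478.7 296.9] 0.95 z0: [ 0.458 -0.375  0.   ]
   tri [ 0.4585 -0.3577  0.0493] 0.009
screwdriver scene [326.1 166.7] 0.8 z0: [0.422 0.408 0.   ]
screwdriver top [179.7 303.3] 0.59 z0: [0.422 0.396 0.   ]
   tri [0.4248 0.3962 0.0065] 0.0067
meter scene [395.5 180. ] 0.84 z0: [0.611 0.453 0.   ]
meter top [164.  231.3] 0.82 z0: [0.608 0.45  0.   ]
   tri [6.098e-01 4.507e-01 1.000e-04] 0.0043
fan scene [278.6 394.9] 0.92 z0: [ 0.735 -0.28   0.   ]
fan top [439.3 191.2] 0.96 z0: [ 0.737 -0.275  0.   ]
   tri [ 0.7361 -0.2768 -0.0027] 0.0053
```

View pics/top1.png

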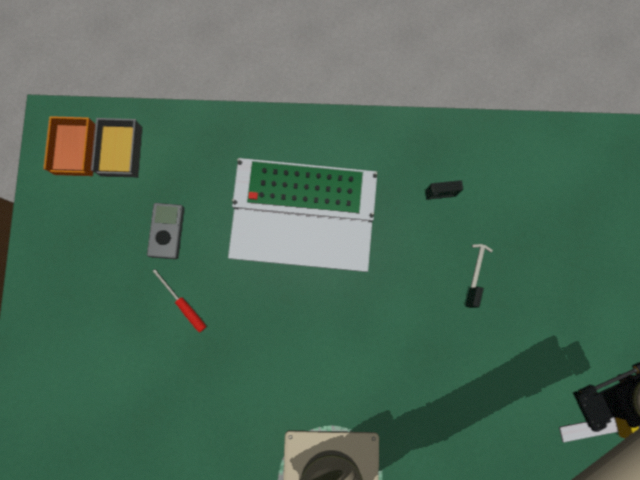

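View pics/scene1.png

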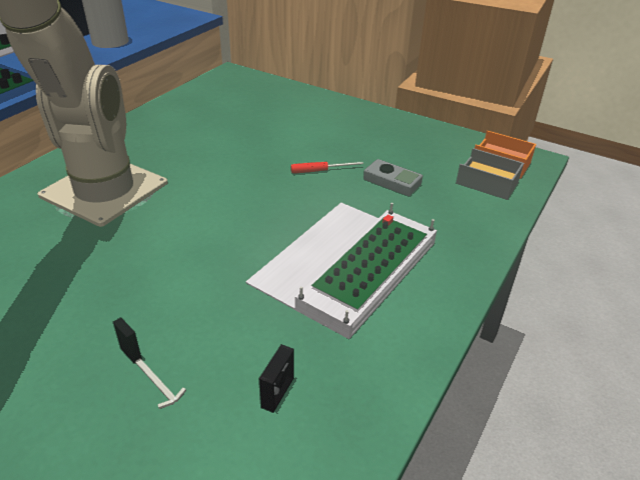

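The top view shows the rack with its white front plate (plate corners near 229,258 and 369,271) and the probe on the right, handle at (474,297) and foot at (482,247). The screwdriver and meter are on the left, the fan at (444,190). The scene view agrees with this. I'll move above the handle and look closer.

Call:
carry_out --pt "50 50 0 -0.13 0" --pt "90 90 0 -0.26 0" --pt "130 130 0 -0.39 0" --pt "165 170 0 -0.52 0" --pt "195 205 0 -0.63 0" --pt "200 215 0 -0.647 0" --pt "200 215 0 -0.647 0" --pt "200 215 0 -0.647 0"

```text
time: 1.8
tcp_pos: [0.4565, -0.3545, 0.2227]
tool_rot: [0.994, -0.111, 0.0, 0.0]
wrist_force: [-0.5, 0.1, -0.3]
grip_width: 0.0869
grip_force: 0.0
```

```bash
python3 - <<'E'
from h import *
s=env.sense();print(s["time"],np.round(s["tcp_pos"],4),np.round(s["tool_rot"],4),np.round(s["qpos"],2))
im,d=save("wrist","w1")
for n in["probe","probe_foot","probe_grip"]:
    for r in env.pinpoint(n,"wrist")[:1]:
        for z in(0,.003,.048,.075):print(n,np.round(r["position"],1),round(r["score"],2),z,np.round(at("wrist",r["position"],z),4))
# handle top by depth
c=env.get_calibration("wrist");K,R,t=[np.array(c[k]) for k in"KRt"]
v,u=np.nonzero(d>0);P=(np.linalg.solve(K,np.c_[u,v,np.ones(len(u))].T)*d[v,u]);P=(R.T@(P-t.reshape(3,1))).T
sel=(P[:,2]>.06)&(P[:,2]<.09)&(np.abs(P[:,:2]-[.455,-.355]).max(1)<.08)
Q=P[sel];print(len(Q),Q[:,2].mean());print("handle",cv2.minAreaRect((Q[:,:2]*1000).astype(np.float32)))
sel=(P[:,2]>.002)&(P[:,2]<.012)&(np.abs(P[:,:2]-[.53,-.37]).max(1)<.09)
Q=P[sel];m=Q.mean(0);print("low",len(Q),m, Q.min(0),Q.max(0))
# plate in the top picture
im,d=save("top","t2")
m=((im.min(2)>150)).astype(np.uint8);m[:,:200]=0;m[:,400:]=0;m[:212]=0;m[290:]=0
cs=max(cv2.findContours(m,0,1)[0],key=cv2.contourArea)
W=np.array([at("top",p[0],.0045)[:2] for p in cs])*1000
r=cv2.minAreaRect(W.astype(np.float32));print("plate",r,cv2.boxPoints(r).round(1).tolist())
q=cs[:,0]; print(cv2.approxPolyDP(cs,4,True)[:,0].tolist())
E
```

```text
1.8 [ 0.4565 -0.3545  0.2227] [ 9.938e-01 -1.110e-01  0.000e+00  2.000e-04] [ 0.72  0.24 -0.16  1.58  0.04  1.33 -1.24]
probe [313.  216.2] 0.9 0 [ 0.453  -0.3533  0.    ]
probe [313.  216.2] 0.9 0.003 [ 0.4535 -0.3534  0.003 ]
probe [313.  216.2] 0.9 0.048 [ 0.4613 -0.3554  0.048 ]
probe [313.  216.2] 0.9 0.075 [ 0.466  -0.3567  0.075 ]
probe_foot [316.3  73.7] 0.61 0 [ 0.5858 -0.3877  0.    ]
probe_foot [316.3  73.7] 0.61 0.003 [ 0.5853 -0.3876  0.003 ]
probe_foot [316.3  73.7] 0.61 0.048 [ 0.5775 -0.3856  0.048 ]
probe_foot [316.3  73.7] 0.61 0.075 [ 0.5728 -0.3844  0.075 ]
probe_grip [313.1 225.4] 0.56 0 [ 0.4434 -0.3513  0.    ]
probe_grip [313.1 225.4] 0.56 0.003 [ 0.444  -0.3514  0.003 ]
probe_grip [313.1 225.4] 0.56 0.048 [ 0.4529 -0.3537  0.048 ]
probe_grip [313.1 225.4] 0.56 0.075 [ 0.4582 -0.3551  0.075 ]
1249 0.07396803933491175
handle ((452.57421875, -353.22625732421875), (17.860599517822266, 49.995792388916016), 76.5662612915039)
low 1723 [ 0.54636037 -0.37764801  0.00535054] [ 0.46465277 -0.45640706  0.00200535] [ 0.61959499 -0.3217658   0.01194273]
plate ((608.7346801757812, 91.02528381347656), (363.76678466796875, 156.58682250976562), 86.04400634765625) [[518.0999755859375, -85.0], [674.2999877929688, -95.80000305175781], [699.4000244140625, 267.1000061035156], [543.2000122070312, 277.8999938964844]]
[[234, 212], [229, 257], [367, 269], [371, 224], [360, 219], [372, 219], [372, 212], [294, 212], [336, 218]]
```

View pics/w1.png

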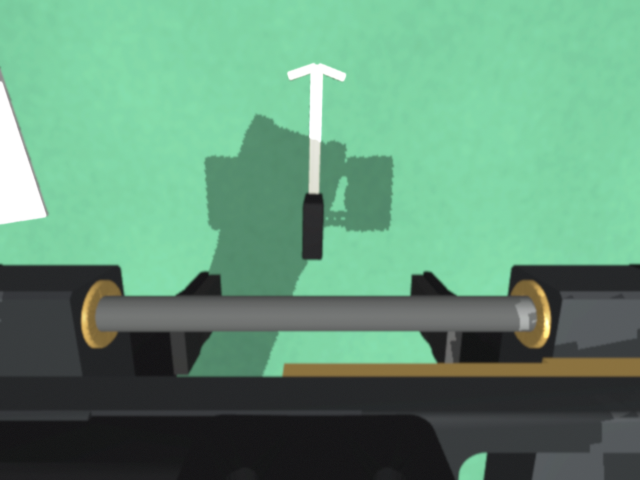

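The wrist view shows the handle at (313,227) and the foot at (316,72), both in line with the fingers. The rack plate's corner is at the left, (45,215). Now the grasp.

Call:
carry_out --pt "-4 1 -45 -0.012 0" --pt "-4 1 -85 -0.012 0" --pt "-4 1 -125 -0.012 0" --pt "-4 1 -160 -0.012 0" --pt "-4 1 -185 -0.012 0" --pt "-4 1 -194 -0.012 0" --pt "-4 1 -194 -0.012 0" --pt "-4 1 -194 -0.012 160" --pt "-4 1 -194 -0.012 220" --pt "-4 1 -194 -0.012 255" --pt "-4 1 -194 -0.012 255" --pt "-4 1 -194 -0.012 255" --grip_force 35

```text
time: 3.25
tcp_pos: [0.452, -0.3544, 0.029]
tool_rot: [0.993, -0.118, 0.0, 0.0]
wrist_force: [-0.2, -0.3, -0.4]
grip_width: 0.0552
grip_force: 0.0
```

Call:
carry_out --pt "0 0 0 0 255" --pt "0 0 0 0 255" --pt "0 0 20 0 255" --pt "0 0 60 0 255" --pt "0 0 100 0 255" --pt "0 0 130 0 255" --pt "0 0 130 0 255" --pt "0 0 130 0 255"

```text
time: 4.05
tcp_pos: [0.452, -0.3544, 0.1589]
tool_rot: [0.993, -0.118, 0.0, 0.0]
wrist_force: [0.3, 0.3, -0.2]
grip_width: 0.0008
grip_force: 0.0
```

The fingers close slower than I allowed for, and I lifted too soon. I'll open and look.

Call:
carry_out --pt "0 0 60 0 0" --pt "0 0 60 0 0" --pt "0 0 60 0 0" --pt "0 0 60 0 0" --pt "0 0 60 0 0" --pt "0 0 60 0 0" --pt "0 0 60 0 0" --pt "0 0 60 0 0"

```text
time: 4.85
tcp_pos: [0.4518, -0.3541, 0.2182]
tool_rot: [0.993, -0.118, -0.0, -0.0]
wrist_force: [0.4, 0.5, -0.0]
grip_width: 0.0572
grip_force: 0.0
```

```bash
python3 - <<'E'
from h import *
s=env.sense();print(s["time"],np.round(s["tcp_pos"],4),np.round(s["tool_rot"],4),s["grip_width"])
im,d=save("wrist","w2")
for n in["probe","probe_foot","probe_grip"]:
    for r in env.pinpoint(n,"wrist")[:1]:
        print(n,np.round(r["position"],1),round(r["score"],2),np.round(at("wrist",r["position"],.0 if n!="probe_grip" else .048),4))
c=env.get_calibration("wrist");K,R,t=[np.array(c[k]) for k in"KRt"]
v,u=np.nonzero(d>0);P=(np.linalg.solve(K,np.c_[u,v,np.ones(len(u))].T)*d[v,u]);P=(R.T@(P-t.reshape(3,1))).T
sel=(P[:,2]>.05)&(P[:,2]<.09)&(np.abs(P[:,:2]-[.455,-.355]).max(1)<.08)
Q=P[sel];print(len(Q),Q[:,2].mean(),Q[:,2].max());print("handle",cv2.minAreaRect((Q[:,:2]*1000).astype(np.float32)))
E
```

```text
4.85 [ 0.4518 -0.3541  0.2182] [ 9.930e-01 -1.183e-01 -2.000e-04 -1.000e-04] 0.05720557880710043
probe [312.8 211.1] 0.97 [ 0.4559 -0.352   0.    ]
probe_foot [313.8  68.7] 0.87 [ 0.5868 -0.3849  0.    ]
1328 0.07409822613195957 0.07699965038957923
handle ((454.46954345703125, -350.9883728027344), (17.787527084350586, 50.068206787109375), 76.1412124633789)
```

View pics/w2.png

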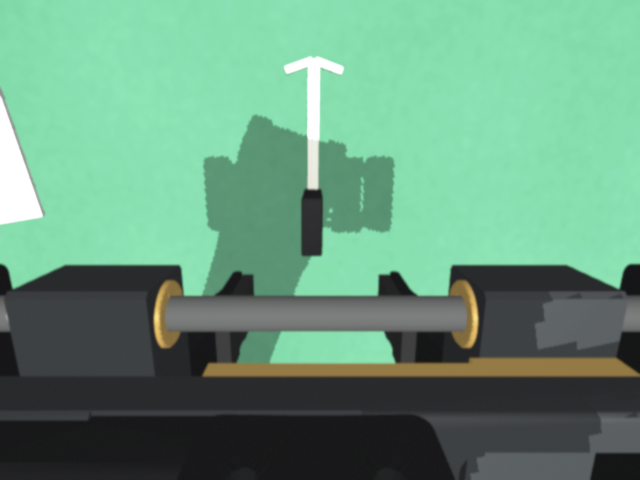

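The probe stands undisturbed, handle at (312,222). I'll descend again and give the fingers time to close.

Call:
carry_out --pt "2 2 -45 0 0" --pt "2 2 -85 0 0" --pt "2 2 -125 0 0" --pt "2 2 -160 0 0" --pt "2 2 -182 0 0" --pt "2 2 -189 0 0" --pt "2 2 -189 0 0" --pt "2 2 -189 0 255" --pt "2 2 -189 0 255" --pt "2 2 -189 0 255" --pt "2 2 -189 0 255" --pt "2 2 -189 0 255" --grip_force 35

```text
time: 6.25
tcp_pos: [0.4541, -0.3524, 0.03]
tool_rot: [0.993, -0.118, 0.0, 0.0]
wrist_force: [-0.8, 0.1, -0.2]
grip_width: 0.0544
grip_force: 0.0
```

Call:
carry_out --pt "0 0 0 0 255" --pt "0 0 0 0 255" --pt "0 0 0 0 255" --pt "0 0 0 0 255" --pt "0 0 0 0 255"

```text
time: 6.75
tcp_pos: [0.4539, -0.3522, 0.0295]
tool_rot: [0.993, -0.118, -0.0, -0.0]
wrist_force: [0.1, -0.5, 1.2]
grip_width: 0.0177
grip_force: 35.0
```

Call:
carry_out --pt "0 0 40 0 255" --pt "0 0 80 0 255" --pt "5 40 80 0.04 255" --pt "8 85 80 0.08 255" --pt "12 130 80 0.12 255" --pt "15 175 80 0.168 255" --pt "20 220 80 0.168 255" --pt "20 265 80 0.168 255" --pt "20 300 80 0.168 255" --pt "20 322 80 0.168 255" --pt "20 322 80 0.168 255" --pt "20 322 80 0.168 255"

```text
time: 7.95
tcp_pos: [0.4737, -0.0303, 0.1094]
tool_rot: [0.999, -0.034, -0.0, 0.0]
wrist_force: [0.2, -1.1, -2.9]
grip_width: 0.0178
grip_force: 35.0
```

```bash
python3 - <<'E'
from h import *
s=env.sense();print(s["time"],np.round(s["tcp_pos"],4),np.round(s["tool_rot"],4),s["grip_width"])
im,d=save("wrist","w3")
for n in["rack","front_plate","probe_foot","gap_mid"]:
    for r in env.pinpoint(n,"wrist")[:1]:
        print(n,np.round(r["position"],1),round(r["score"],2),[np.round(at("wrist",r["position"],z),4).tolist() for z in(0,.0045,.082)])
im,d=save("top","t3")
E
```

```text
7.95 [ 0.4737 -0.0303  0.1094] [ 9.994e-01 -3.420e-02 -2.000e-04  2.000e-04] 0.017814806499302706
```

View pics/w3.png

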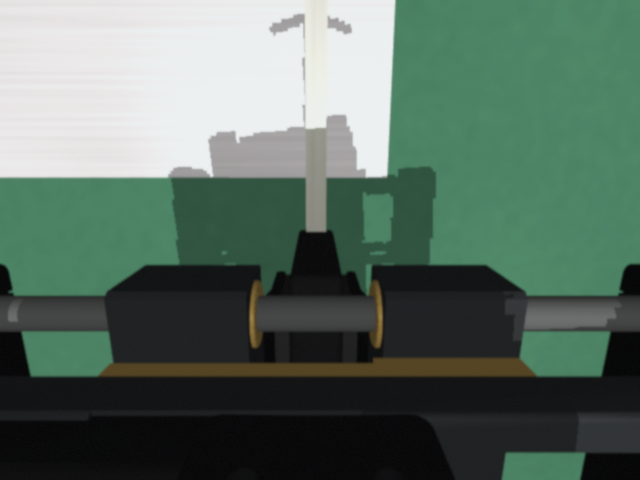

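The wrist view shows the blade centred over the plate. The plate's near right corner is at (388,178) and its near edge is level in the picture, so the yaw matches. I'll compute the frame from these.

```bash
python3 - <<'E'
from h import *
im=cv2.imread("pics/w3.png").min(2).astype(int)
def edge(u): # near edge row at col u
    c=im[150:210,u]; k=np.nonzero(c>170)[0]; return 150+k.max()+.5
pts=[(u,edge(u)) for u in range(10,160,5)]
W=np.array([at("wrist",p,.0045)[:2] for p in pts]); k=np.polyfit(W[:,1],W[:,0],1);print("near edge x=f(y)",k,"yaw",-np.arctan(k[0]))
r=[]
for v in range(5,170,5):
    row=im[v,370:420];kk=np.nonzero(row>170)[0]
    if len(kk): r.append((370+kk.max()+.5,v))
W2=np.array([at("wrist",p,.0045)[:2] for p in r]);k2=np.polyfit(W2[:,0],W2[:,1],1);print("side y=f(x)",k2,"yaw",np.arctan(k2[0]))
a=-np.arctan(k[0]);
# corner
x,y=np.linalg.solve([[1,-k[0]],[-k2[0],1]],[k[1],k2[1]]);ex=np.array([np.cos(a),np.sin(a)]);ey=np.array([-ex[1],ex[0]])
c=np.array([x,y]);print("corner",c,"origin",c+.13*ex+.182*ey)
s=env.sense();tcp=s["tcp_pos"][:2];o=c+.13*ex+.182*ey
print("tcp in rack",(tcp-o)@ex,(tcp-o)@ey,"tool yaw",2*np.arctan2(s["tool_rot"][1],s["tool_rot"][0]))
print(s["wrist_force"])
E
```

```text
near edge x=f(y) [0.07330551 0.52255168] yaw -0.07317462330816403
side y=f(x) [-0.07164063 -0.04684006] yaw -0.07151844655935544
corner [ 0.51640606 -0.08383571] origin [0.65936407 0.08817303]
tcp in rack -0.1762948844152641 -0.13242261981085823 tool yaw -0.0705393546364179
[ 0.36327632 -0.50228002 -1.77416162]
```

Call:
carry_out --pt "0 0 -30 0 255" --pt "0 0 -60 0 255" --pt "0 0 -72 0 255" --pt "0 0 -72 0 255" --pt "0 0 -72 0 255"

```text
time: 8.75
tcp_pos: [0.4745, -0.0303, 0.0384]
tool_rot: [0.999, -0.035, 0.0, 0.0]
wrist_force: [-0.1, -0.2, -2.1]
grip_width: 0.0177
grip_force: 35.0
```

Call:
carry_out --pt "15 -1 0 0 255" --pt "30 -2 0 0 255" --pt "47 -3.4 0 0 255" --pt "64 -4.6 0 0 255" --pt "81 -5.8 0 0 255" --pt "98 -7 0 0 255" --pt "115 -8.3 0 0 255" --pt "129 -9.3 0 0 255" --pt "129 -9.3 0 0 255" --pt "129 -9.3 0 0 255" --pt "129 -9.3 0 0 255"

```text
time: 9.85
tcp_pos: [0.6024, -0.0396, 0.0381]
tool_rot: [0.999, -0.035, 0.0, 0.0]
wrist_force: [-0.6, 0.3, -2.1]
grip_width: 0.0181
grip_force: 35.0
```

```bash
cat >> h.py <<'E'
O=np.array([.6594,.0882]);ex=np.array([np.cos(.072),-np.sin(.072)]);ey=np.array([np.sin(.072),np.cos(.072)])
def st():
    s=env.sense();p=s["tcp_pos"][:2]-O;f=s["wrist_force"];m=s["torque"]
    print("t %.2f rack x %.1f y %.1f z %.1f foot x %.1f | Fx %.2f Fy %.2f Fz %.2f M %s w %.4f"%(s["time"],1e3*p@ex,1e3*p@ey,1e3*s["tcp_pos"][2],1e3*p@ex+137,f[:2]@ex,f[:2]@ey,f[2],np.round(m,3),s["grip_width"]))
E
python3 -c "
from h import *
st()"
```

```text
t 9.85 rack x -47.6 y -131.5 z 38.1 foot x 89.4 | Fx -0.62 Fy 0.26 Fz -2.13 M [0.039 0.116 0.009] w 0.0181
```

Call:
carry_out --pt "0.4 5 -1 0 255" --pt "0.7 10 -1 0 255" --pt "1.1 15 -1 0 255" --pt "1.4 20 -1 0 255" --pt "1.4 20 -1 0 255"

```text
time: 10.35
tcp_pos: [0.6043, -0.0181, 0.0367]
tool_rot: [0.999, -0.034, 0.0, -0.0]
wrist_force: [0.0, 0.1, -0.7]
grip_width: 0.018
grip_force: 35.0
```

Call:
carry_out --pt "0.3 4 0 0 255" --pt "0.6 8 0 0 255" --pt "0.9 12 0 0 255" --pt "1.2 16 0 0 255" --pt "1.5 20 0 0 255" --pt "1.6 22 0 0 255" --pt "1.6 22 0 0 255"

```text
time: 11.05
tcp_pos: [0.6059, 0.0029, 0.0366]
tool_rot: [0.999, -0.034, 0.0, -0.0]
wrist_force: [0.3, 0.9, -1.4]
grip_width: 0.018
grip_force: 35.0
```

```bash
python3 -c "
from h import *
st()"
```

```text
t 11.05 rack x -47.2 y -88.9 z 36.6 foot x 89.8 | Fx 0.23 Fy 0.96 Fz -1.39 M [ 0.03   0.023 -0.019] w 0.0180
```

Call:
carry_out --pt "0.1 2 0 0 255" --pt "0.3 4 0 0 255" --pt "0.4 6 0 0 255" --pt "0.4 6 0 0 255"

```text
time: 11.45
tcp_pos: [0.6063, 0.0089, 0.0366]
tool_rot: [0.999, -0.034, -0.0, -0.0]
wrist_force: [-0.1, 0.4, -2.0]
grip_width: 0.0179
grip_force: 35.0
```

```bash
python3 -c "
from h import *
st()
for i in range(2): env.camera('top');st()"
```

```text
t 11.45 rack x -47.3 y -82.9 z 36.6 foot x 89.7 | Fx -0.09 Fy 0.40 Fz -2.00 M [0.045 0.034 0.009] w 0.0179
t 11.50 rack x -47.2 y -83.1 z 36.6 foot x 89.8 | Fx 0.31 Fy 0.12 Fz -2.22 M [-0.007  0.051  0.043] w 0.0181
t 11.55 rack x -47.2 y -83.3 z 36.6 foot x 89.8 | Fx 0.79 Fy 0.31 Fz -1.83 M [ 0.03   0.04  -0.013] w 0.0178
```

Call:
carry_out --pt "0.1 2 0 0 255" --pt "0.3 4 0 0 255" --pt "0.4 6 0 0 255" --pt "0.4 6 0 0 255"

```text
time: 11.95
tcp_pos: [0.6067, 0.015, 0.0366]
tool_rot: [0.999, -0.034, 0.0, -0.0]
wrist_force: [-0.1, 0.8, -2.4]
grip_width: 0.0173
grip_force: 35.0
```

Call:
carry_out --pt "0.1 2 0 0 255" --pt "0.3 4 0 0 255" --pt "0.4 6 0 0 255" --pt "0.4 6 0 0 255"

```text
time: 12.35
tcp_pos: [0.6071, 0.021, 0.0366]
tool_rot: [0.999, -0.034, 0.0, -0.0]
wrist_force: [0.4, -0.5, -2.0]
grip_width: 0.0175
grip_force: 35.0
```

Call:
carry_out --pt "0.1 2 0 0 255" --pt "0.3 4 0 0 255" --pt "0.4 6 0 0 255" --pt "0.4 6 0 0 255"

```text
time: 12.75
tcp_pos: [0.6075, 0.027, 0.0366]
tool_rot: [0.999, -0.034, 0.0, -0.0]
wrist_force: [-0.3, -0.8, -1.6]
grip_width: 0.0179
grip_force: 35.0
```

```bash
python3 -c "
from h import *
st()
for i in range(2): env.camera('top');st()"
```

```text
t 12.75 rack x -47.4 y -64.8 z 36.6 foot x 89.6 | Fx -0.21 Fy -0.81 Fz -1.56 M [0.025 0.079 0.007] w 0.0179
t 12.80 rack x -47.3 y -65.1 z 36.6 foot x 89.7 | Fx -0.02 Fy 0.56 Fz -2.57 M [-0.007  0.027 -0.044] w 0.0178
t 12.85 rack x -47.3 y -65.3 z 36.6 foot x 89.7 | Fx -0.14 Fy -0.26 Fz -2.14 M [ 0.059  0.079 -0.022] w 0.0180
```

Call:
carry_out --pt "0.1 2 0 0 255" --pt "0.3 4 0 0 255" --pt "0.4 6 0 0 255"

```text
time: 13.15
tcp_pos: [0.6079, 0.0327, 0.0366]
tool_rot: [0.999, -0.035, 0.0, 0.0]
wrist_force: [-0.4, 0.2, -1.9]
grip_width: 0.0175
grip_force: 35.0
```

Call:
carry_out --pt "0.1 2 0 0 255" --pt "0.3 4 0 0 255" --pt "0.4 6 0 0 255" --pt "0.4 6 0 0 255"

```text
time: 13.55
tcp_pos: [0.6083, 0.039, 0.0366]
tool_rot: [0.999, -0.034, 0.0, -0.0]
wrist_force: [0.3, -0.5, -1.2]
grip_width: 0.018
grip_force: 35.0
```

Call:
carry_out --pt "0.1 2 0 0 255" --pt "0.3 4 0 0 255" --pt "0.4 6 0 0 255" --pt "0.4 6 0 0 255"

```text
time: 13.95
tcp_pos: [0.6087, 0.045, 0.0366]
tool_rot: [0.999, -0.034, 0.0, -0.0]
wrist_force: [-0.5, -0.0, -1.5]
grip_width: 0.0178
grip_force: 35.0
```

Call:
carry_out --pt "0.1 2 0 0 255" --pt "0.3 4 0 0 255" --pt "0.4 6 0 0 255" --pt "0.4 6 0 0 255"

```text
time: 14.35
tcp_pos: [0.6091, 0.051, 0.0366]
tool_rot: [0.999, -0.034, 0.0, -0.0]
wrist_force: [-0.1, 0.4, -1.4]
grip_width: 0.0179
grip_force: 35.0
```

Call:
carry_out --pt "0.1 2 0 0 255" --pt "0.3 4 0 0 255" --pt "0.4 6 0 0 255" --pt "0.4 6 0 0 255"

```text
time: 14.75
tcp_pos: [0.6095, 0.057, 0.0366]
tool_rot: [0.999, -0.034, 0.0, -0.0]
wrist_force: [0.4, 0.5, -1.0]
grip_width: 0.0181
grip_force: 35.0
```

Call:
carry_out --pt "0.1 2 0 0 255" --pt "0.3 4 0 0 255" --pt "0.4 6 0 0 255" --pt "0.4 6 0 0 255"

```text
time: 15.15
tcp_pos: [0.6099, 0.063, 0.0366]
tool_rot: [0.999, -0.034, 0.0, -0.0]
wrist_force: [-0.3, -0.3, -1.8]
grip_width: 0.0178
grip_force: 35.0
```

Call:
carry_out --pt "0.1 2 0 0 255" --pt "0.3 4 0 0 255" --pt "0.4 6 0 0 255" --pt "0.4 6 0 0 255"

```text
time: 15.55
tcp_pos: [0.6103, 0.069, 0.0366]
tool_rot: [0.999, -0.034, 0.0, -0.0]
wrist_force: [0.2, -0.3, -2.1]
grip_width: 0.0176
grip_force: 35.0
```

Call:
carry_out --pt "0.1 2 0 0 255" --pt "0.3 4 0 0 255" --pt "0.4 6 0 0 255" --pt "0.4 6 0 0 255"

```text
time: 15.95
tcp_pos: [0.6107, 0.075, 0.0366]
tool_rot: [0.999, -0.034, 0.0, -0.0]
wrist_force: [-0.3, 0.3, -1.6]
grip_width: 0.0176
grip_force: 35.0
```

```bash
python3 -c "
from h import *
st()
for i in range(3): env.camera('top');st()"
```

```text
t 15.95 rack x -47.6 y -16.7 z 36.6 foot x 89.4 | Fx -0.37 Fy 0.28 Fz -1.57 M [ 0.025  0.089 -0.018] w 0.0176
t 16.00 rack x -47.6 y -16.9 z 36.6 foot x 89.4 | Fx 0.61 Fy -0.57 Fz -1.58 M [ 0.02  -0.001 -0.03 ] w 0.0177
t 16.05 rack x -47.6 y -17.2 z 36.5 foot x 89.4 | Fx -0.56 Fy 0.14 Fz -1.72 M [0.067 0.042 0.009] w 0.0179
t 16.10 rack x -47.6 y -17.3 z 36.5 foot x 89.4 | Fx 0.74 Fy -0.71 Fz -1.71 M [0.021 0.088 0.004] w 0.0176
```

Call:
carry_out --pt "0.1 2 0 0 255" --pt "0.3 4 0 0 255" --pt "0.4 6 0 0 255" --pt "0.4 6 0 0 255"

```text
time: 16.5
tcp_pos: [0.6111, 0.0811, 0.0366]
tool_rot: [0.999, -0.034, 0.0, -0.0]
wrist_force: [0.3, 0.2, -1.5]
grip_width: 0.0177
grip_force: 35.0
```

Call:
carry_out --pt "0.1 2 0 0 255" --pt "0.3 4 0 0 255" --pt "0.4 6 0 0 255" --pt "0.4 6 0 0 255"

```text
time: 16.9
tcp_pos: [0.6114, 0.087, 0.0366]
tool_rot: [0.999, -0.034, -0.0, -0.0]
wrist_force: [-0.6, -1.3, -2.2]
grip_width: 0.0178
grip_force: 35.0
```

```bash
python3 -c "
from h import *
st()
for i in range(4): env.camera('top');st()"
```

```text
t 16.90 rack x -47.7 y -4.7 z 36.6 foot x 89.3 | Fx -0.53 Fy -1.36 Fz -2.22 M [0.069 0.032 0.026] w 0.0178
t 16.95 rack x -47.7 y -4.9 z 36.6 foot x 89.3 | Fx 0.19 Fy -0.34 Fz -1.85 M [0.046 0.031 0.021] w 0.0177
t 17.00 rack x -47.7 y -5.1 z 36.5 foot x 89.3 | Fx 0.34 Fy -0.10 Fz -2.57 M [ 0.051  0.049 -0.004] w 0.0177
t 17.05 rack x -47.6 y -5.2 z 36.6 foot x 89.4 | Fx 0.13 Fy -0.45 Fz -2.11 M [-0.037  0.066 -0.028] w 0.0179
t 17.10 rack x -47.6 y -5.3 z 36.6 foot x 89.4 | Fx -0.14 Fy 0.50 Fz -0.10 M [ 0.001  0.095 -0.039] w 0.0180
```

Call:
carry_out --pt "0.1 2 0 0 255" --pt "0.3 4 0 0 255" --pt "0.4 6 0 0 255" --pt "0.4 6 0 0 255"

```text
time: 17.5
tcp_pos: [0.6119, 0.0931, 0.0366]
tool_rot: [0.999, -0.034, 0.0, -0.0]
wrist_force: [0.1, -0.2, -2.4]
grip_width: 0.0177
grip_force: 35.0
```

Call:
carry_out --pt "0.1 2 0 0 255" --pt "0.3 4 0 0 255" --pt "0.4 6 0 0 255" --pt "0.4 6 0 0 255"

```text
time: 17.9
tcp_pos: [0.6123, 0.0975, 0.0365]
tool_rot: [0.999, -0.035, -0.0, 0.001]
wrist_force: [-0.4, -5.2, -1.2]
grip_width: 0.018
grip_force: 35.1
```

Call:
carry_out --pt "-0.2 -3 0 0 255" --pt "-0.4 -6 0 0 255" --pt "-10 -5.3 0 0 255" --pt "-20 -4.6 0 0 255" --pt "-28 -4 0 0 255" --pt "-33 -3.6 0 0 255" --pt "-35.5 -3.4 0 0 255" --pt "-37.5 -3.3 0 0 255" --pt "-37.5 -3.3 0 0 255"

```text
time: 18.8
tcp_pos: [0.5747, 0.0952, 0.0366]
tool_rot: [0.999, -0.035, 0.0, 0.0]
wrist_force: [0.2, -0.9, -1.5]
grip_width: 0.018
grip_force: 35.0
```

```bash
python3 -c "
from h import *
st()
env.camera('top');st()"
```

```text
t 18.80 rack x -85.0 y 0.9 z 36.6 foot x 52.0 | Fx 0.30 Fy -0.85 Fz -1.47 M [0.049 0.089 0.039] w 0.0180
t 18.85 rack x -84.8 y 0.9 z 36.6 foot x 52.2 | Fx 0.59 Fy 0.83 Fz -2.18 M [0.064 0.073 0.055] w 0.0175
```

Call:
carry_out --pt "-2 0.1 0 0 255" --pt "-4 0.3 0 0 255" --pt "-4 0.3 0 0 255"

```text
time: 19.15
tcp_pos: [0.5712, 0.0954, 0.0367]
tool_rot: [0.999, -0.035, 0.001, -0.0]
wrist_force: [4.0, -0.2, -3.0]
grip_width: 0.0174
grip_force: 35.0
```

Pulling back catches the post, so the ring lies on the +y side, with the post axis near y 14. I'll back out and go in from the left end.

Call:
carry_out --pt "4 -0.3 0 0 255" --pt "8 -0.6 0 0 255" --pt "7.3 -10 0 0 255" --pt "6.6 -20 0 0 255" --pt "5.9 -30 0 0 255" --pt "5.4 -36.5 0 0 255" --pt "5.4 -36.5 0 0 255" --pt "-22.5 -34.5 0 0 255" --pt "-52.5 -32.3 0 0 255" --pt "-82.4 -30.1 0 0 255" --pt "-102.3 -28.7 0 0 255" --pt "-102.3 -28.7 0 0 255"

```text
time: 20.35
tcp_pos: [0.4661, 0.0672, 0.0365]
tool_rot: [0.999, -0.034, -0.001, 0.0]
wrist_force: [1.7, -0.1, -1.5]
grip_width: 0.0179
grip_force: 35.0
```

Call:
carry_out --pt "2 28 0 0 255" --pt "5 65 0 0 255" --pt "7.5 105 0 0 255" --pt "10 135 0 0 255" --pt "10.8 149.6 0 0 255" --pt "10.8 149.6 0 0 255" --pt "10.8 149.6 0 0 255"

```text
time: 21.05
tcp_pos: [0.4795, 0.2154, 0.0363]
tool_rot: [0.999, -0.035, -0.0, 0.0]
wrist_force: [0.3, 0.8, -1.9]
grip_width: 0.0176
grip_force: 35.0
```

```bash
python3 -c "
from h import *
st()
r=env.sense();print(r['tool_rot'])"
```

```text
t 21.05 rack x -188.6 y 113.9 z 36.3 foot x -51.6 | Fx 0.21 Fy 0.82 Fz -1.89 M [ 0.03   0.02  -0.034] w 0.0176
[ 9.99392886e-01 -3.48378851e-02 -1.65274586e-04  3.91672008e-04]
```

Call:
carry_out --pt "20 -1.4 0 0 255" --pt "40 -2.9 0 0 255" --pt "60 -4.3 0 0 255" --pt "80 -5.8 0 0 255" --pt "100 -7.2 0 0 255" --pt "120 -8.7 0 0 255" --pt "135 -9.8 0 0 255" --pt "141 -10.2 0 0 255" --pt "141 -10.2 0 0 255" --pt "141 -10.2 0 0 255"

```text
time: 22.05
tcp_pos: [0.6196, 0.2056, 0.0364]
tool_rot: [0.999, -0.035, -0.0, 0.0]
wrist_force: [-0.1, -0.2, -0.6]
grip_width: 0.0177
grip_force: 35.0
```

Call:
carry_out --pt "-0.4 -6 0 0 255" --pt "-0.9 -12 0 0 255" --pt "-1.3 -18 0 0 255" --pt "-1.7 -24 0 0 255" --pt "-2 -28 0 0 255" --pt "-2.3 -32 0 0 255" --pt "-2.6 -36 0 0 255" --pt "-2.9 -40 0 0 255" --pt "-3.2 -44 0 0 255" --pt "-3.5 -48 0 0 255" --pt "-3.5 -48 0 0 255"

```text
time: 23.15
tcp_pos: [0.6169, 0.1573, 0.0365]
tool_rot: [0.999, -0.035, 0.0, 0.0]
wrist_force: [-0.0, 0.1, -1.6]
grip_width: 0.0176
grip_force: 35.0
```

```bash
python3 -c "
from h import *
st()"
```

```text
t 23.15 rack x -47.4 y 65.9 z 36.5 foot x 89.6 | Fx -0.03 Fy 0.13 Fz -1.58 M [-0.018  0.081  0.019] w 0.0176
```

Call:
carry_out --pt "-0.1 -2 0 0 255" --pt "-0.3 -4 0 0 255" --pt "-0.4 -6 0 0 255" --pt "-0.4 -6 0 0 255"

```text
time: 23.55
tcp_pos: [0.6164, 0.1518, 0.0366]
tool_rot: [0.999, -0.035, 0.0, 0.0]
wrist_force: [0.2, 0.2, -2.1]
grip_width: 0.0177
grip_force: 35.0
```

Call:
carry_out --pt "-0.1 -2 0 0 255" --pt "-0.3 -4 0 0 255" --pt "-0.3 -4.5 0 0 255" --pt "-0.3 -4.5 0 0 255"

```text
time: 23.95
tcp_pos: [0.6161, 0.1475, 0.0366]
tool_rot: [0.999, -0.035, 0.0, 0.0]
wrist_force: [-0.4, -0.7, -2.4]
grip_width: 0.0178
grip_force: 35.0
```

Call:
carry_out --pt "-0.1 -2 0 0 255" --pt "-0.3 -4 0 0 255" --pt "-0.3 -4 0 0 255" --pt "-0.3 -4 0 0 255"

```text
time: 24.35
tcp_pos: [0.6158, 0.1439, 0.0366]
tool_rot: [0.999, -0.035, 0.0, -0.0]
wrist_force: [-0.6, 0.2, -2.2]
grip_width: 0.0177
grip_force: 35.0
```

Call:
carry_out --pt "-0.1 -2 0 0 255" --pt "-0.3 -4 0 0 255" --pt "-0.3 -4 0 0 255" --pt "-0.3 -4 0 0 255"

```text
time: 24.75
tcp_pos: [0.6156, 0.1404, 0.0368]
tool_rot: [0.999, -0.034, 0.0, -0.0]
wrist_force: [1.5, 4.5, -2.3]
grip_width: 0.0176
grip_force: 35.1
```

```bash
python3 -c "
from h import *
st()
for i in range(3): env.camera('top');st()"
```

```text
t 24.75 rack x -47.4 y 48.9 z 36.8 foot x 89.6 | Fx 1.15 Fy 4.57 Fz -2.26 M [ 1.231 -0.229  0.475] w 0.0176
t 24.80 rack x -47.4 y 48.9 z 36.7 foot x 89.6 | Fx 0.78 Fy 4.82 Fz -2.23 M [ 1.326 -0.272  0.46 ] w 0.0179
t 24.85 rack x -47.4 y 48.8 z 36.7 foot x 89.6 | Fx 1.91 Fy 5.29 Fz -3.24 M [ 1.288 -0.211  0.515] w 0.0177
t 24.90 rack x -47.4 y 48.8 z 36.7 foot x 89.6 | Fx 0.63 Fy 4.73 Fz -3.03 M [ 1.255 -0.259  0.496] w 0.0176
```

The firm contact at y 52 fits the ring lying between blade and post. I'll ease off and pull back gently.

Call:
carry_out --pt "0.3 4 0 0 255" --pt "0.5 7.6 0 0 255" --pt "-4.5 8 0 0 255" --pt "-9.5 8.3 0 0 255" --pt "-13.5 8.6 0 0 255" --pt "-17.5 8.9 0 0 255" --pt "-20.5 9.1 0 0 255" --pt "-20.5 9.1 0 0 255"

```text
time: 25.7
tcp_pos: [0.5947, 0.1487, 0.0367]
tool_rot: [0.999, -0.035, 0.0, 0.0]
wrist_force: [0.0, 0.5, -1.5]
grip_width: 0.018
grip_force: 35.0
```

```bash
python3 -c "
from h import *
st()
for i in range(2): env.camera('top');st()"
```

```text
t 25.70 rack x -68.9 y 55.7 z 36.7 foot x 68.1 | Fx 0.01 Fy 0.46 Fz -1.54 M [0.051 0.037 0.009] w 0.0180
t 25.75 rack x -68.7 y 55.6 z 36.7 foot x 68.3 | Fx 0.06 Fy -0.12 Fz -2.32 M [ 0.044  0.071 -0.007] w 0.0176
t 25.80 rack x -68.6 y 55.7 z 36.6 foot x 68.4 | Fx -0.24 Fy 0.14 Fz -1.08 M [ 0.051  0.063 -0.034] w 0.0177
```

Free so far, with foot x at 68. I'll continue in small pulls.

Call:
carry_out --pt "-3 0.2 0 0 255" --pt "-6 0.4 0 0 255" --pt "-9 0.6 0 0 255" --pt "-9 0.6 0 0 255"

```text
time: 26.2
tcp_pos: [0.5855, 0.1495, 0.0366]
tool_rot: [0.999, -0.034, -0.0, 0.0]
wrist_force: [0.3, -0.1, -2.3]
grip_width: 0.0179
grip_force: 35.0
```

```bash
python3 -c "
from h import *
st()"
```

```text
t 26.20 rack x -78.1 y 55.8 z 36.6 foot x 58.9 | Fx 0.26 Fy -0.13 Fz -2.25 M [0.186 0.088 0.03 ] w 0.0179
```

Call:
carry_out --pt "-3 0.2 0 0 255" --pt "-6 0.4 0 0 255" --pt "-9 0.6 0 0 255" --pt "-9 0.6 0 0 255"

```text
time: 26.6
tcp_pos: [0.5765, 0.15, 0.0366]
tool_rot: [0.999, -0.034, -0.0, 0.0]
wrist_force: [0.0, 0.4, -2.3]
grip_width: 0.0176
grip_force: 35.0
```

Call:
carry_out --pt "-4 0.3 0 0 255" --pt "-10 0.7 0 0 255" --pt "-17 1.2 0 0 255" --pt "-24 1.7 0 0 255" --pt "-31 2.2 0 0 255" --pt "-38 2.7 0 0 255" --pt "-45 3.2 0 0 255" --pt "-52 3.7 0 0 255" --pt "-59 4.2 0 0 255" --pt "-65 4.7 0 0 255" --pt "-68 4.9 0 0 255" --pt "-68 4.9 0 0 255"

```text
time: 27.8
tcp_pos: [0.5086, 0.1549, 0.0366]
tool_rot: [0.999, -0.034, -0.0, 0.0]
wrist_force: [0.4, -0.8, -1.9]
grip_width: 0.0178
grip_force: 35.0
```

```bash
python3 -c "
from h import *
st()
im,d=save('top','t5');a=im[190:310,200:400];b=cv2.resize(a,None,fx=3.5,fy=3.5,interpolation=2)
w,_=save('wrist','w5');w=cv2.resize(w,None,fx=.5,fy=.5)
o=np.zeros((600,700,3),np.uint8);o[:420]=b[:420,:700];o[420:600,:320]=w[:180];cv2.imwrite('pics/c5.png',o[:,:,::-1])"
```

```text
t 27.80 rack x -155.2 y 55.7 z 36.6 foot x -18.2 | Fx 0.47 Fy -0.79 Fz -1.89 M [0.072 0.058 0.068] w 0.0178
```

View pics/c5.png

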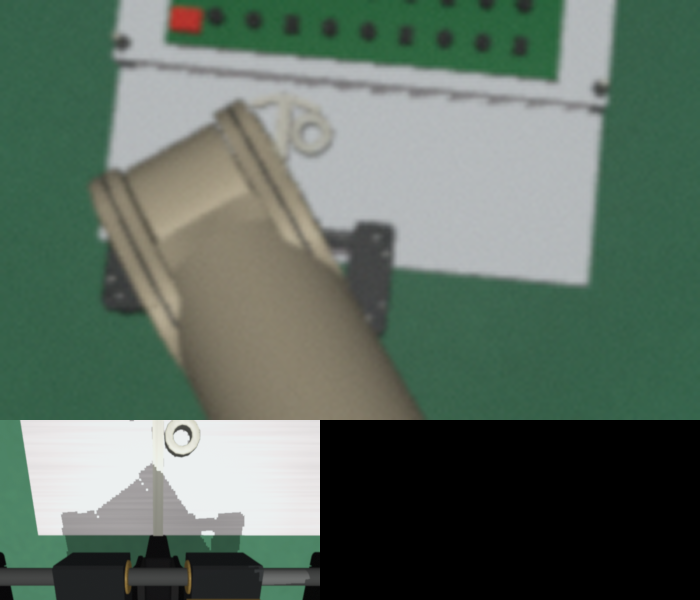

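The crop shows the ring on the front plate at (310,130), right of the blade and hooked by the prong. I'll pull a little further, free the probe, lift it and return it to its first spot.

Call:
carry_out --pt "-6 0.4 0 0 255" --pt "-12 0.9 0 0 255" --pt "-15 1.1 0 0 255" --pt "-15 1.1 0 0 255" --pt "-10 4 0 0 255" --pt "-9 8 0 0 255" --pt "-9 8 0 0 255" --pt "-9 8 25 0 255" --pt "-9 8 60 0 255" --pt "-9 8 90 0 255" --pt "-9 8 90 0 255"

```text
time: 29.0
tcp_pos: [0.5023, 0.164, 0.1307]
tool_rot: [0.999, -0.035, 0.003, -0.001]
wrist_force: [1.0, 0.7, -1.4]
grip_width: 0.0178
grip_force: 35.0
```

Call:
carry_out --pt "-2 -25 0 -0.015 255" --pt "-6 -70 0 -0.04 255" --pt "-10 -115 0 -0.06 255" --pt "-14 -160 0 -0.08 255" --pt "-18 -205 0 -0.1 255" --pt "-22 -250 0 -0.12 255" --pt "-26 -295 0 -0.14 255" --pt "-30 -340 0 -0.155 255" --pt "-34 -385 0 -0.168 255" --pt "-38 -430 0 -0.168 255" --pt "-42 -475 0 -0.168 255" --pt "-46 -505 0 -0.168 255"

```text
time: 30.2
tcp_pos: [0.4525, -0.3455, 0.1255]
tool_rot: [0.993, -0.12, -0.001, 0.0]
wrist_force: [-0.4, 0.7, -2.4]
grip_width: 0.0181
grip_force: 35.0
```

Call:
carry_out --pt "0 -5 0 0 255" --pt "0 -8 0 0 255" --pt "0 -10 0 0 255" --pt "0 -10 0 0 255"

```text
time: 30.6
tcp_pos: [0.4544, -0.351, 0.1263]
tool_rot: [0.993, -0.118, -0.0, -0.0]
wrist_force: [-0.0, 0.4, -2.4]
grip_width: 0.0178
grip_force: 35.0
```

```bash
python3 -c "
from h import *
st();s=env.sense();print(s['tcp_pos'],s['tool_rot'])
im,d=save('top','t6');a=im[150:330,200:500];cv2.imwrite('pics/c6.png',cv2.resize(a,None,fx=2.5,fy=2.5,interpolation=2)[:,:,::-1])"
```

```text
t 30.60 rack x -172.9 y -452.8 z 126.3 foot x -35.9 | Fx -0.04 Fy 0.40 Fz -2.37 M [ 0.055  0.06  -0.04 ] w 0.0178
[ 0.45442275 -0.351011    0.12634217] [ 9.93072444e-01 -1.17503508e-01 -1.19289708e-04 -1.78855702e-04]
```

View pics/c6.png

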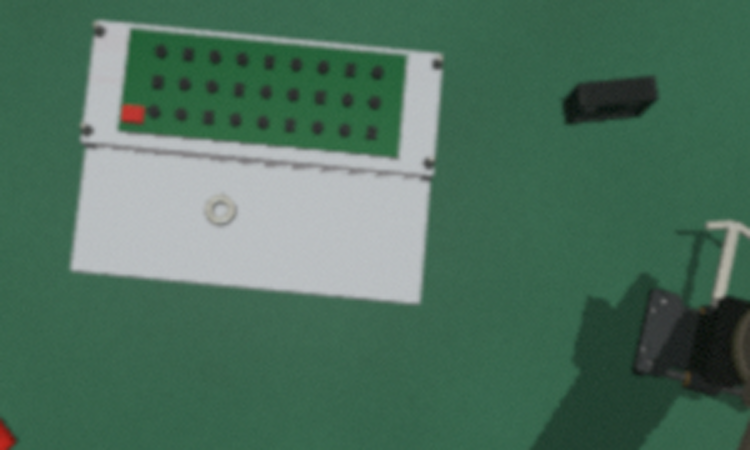

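The ring lies in the middle of the plate at (220,210). I'll lower the probe now.

Call:
carry_out --pt "0 0 -35 0 255" --pt "0 0 -65 0 255" --pt "0 0 -85 0 255" --pt "0 0 -92 0 255" --pt "0 0 -95 0 255" --pt "0 0 -96.5 0 255" --pt "0 0 -96.5 0 255" --pt "0 0 -96.5 0 255"

```text
time: 31.45
tcp_pos: [0.4545, -0.3525, 0.0311]
tool_rot: [0.993, -0.118, 0.001, 0.0]
wrist_force: [-0.6, 0.6, -1.6]
grip_width: 0.0178
grip_force: 35.0
```

Call:
carry_out --pt "0 0 -0.7 0 255" --pt "0 0 -1.4 0 255" --pt "0 0 -1.4 0 255" --pt "0 0 -1.4 0 255"

```text
time: 31.85
tcp_pos: [0.4543, -0.3524, 0.0295]
tool_rot: [0.993, -0.118, 0.0, 0.0]
wrist_force: [-1.0, 1.6, 6.0]
grip_width: 0.0175
grip_force: 35.0
```

Call:
carry_out --pt "0 0 0.4 0 255" --pt "0 0 0.4 0 200" --pt "0 0 0.4 0 150" --pt "0 0 0.4 0 80" --pt "0 0 0.4 0 0" --pt "0 0 0.4 0 0" --pt "0 0 0.4 0 0" --pt "0 0 0.4 0 0" --pt "0 0 0.4 0 0" --pt "0 0 0.4 0 0" --pt "0 0 0.4 0 0" --pt "0 0 0.4 0 0"

```text
time: 33.05
tcp_pos: [0.454, -0.3521, 0.0291]
tool_rot: [0.993, -0.118, 0.0, 0.0]
wrist_force: [0.6, 0.5, -0.2]
grip_width: 0.0845
grip_force: 0.0
```

Call:
carry_out --pt "0 0 0 0 0" --pt "0 0 20 0 0" --pt "0 0 50 0 0" --pt "0 0 90 0 0" --pt "0 0 130 0 0" --pt "0 0 170 0 0" --pt "0 0 190 0 0" --pt "0 0 190 0 0" --pt "0 0 190 0 0"

```text
time: 33.95
tcp_pos: [0.454, -0.3521, 0.2189]
tool_rot: [0.993, -0.118, 0.0, 0.0]
wrist_force: [0.1, 0.5, 0.8]
grip_width: 0.0869
grip_force: 0.0
```

```bash
python3 -c "
from h import *
st()
im,d=save('wrist','w7');cv2.imwrite('pics/c7.png',im[:,:,::-1])
c=env.get_calibration('wrist');K,R,t=[np.array(c[k]) for k in'KRt']
v,u=np.nonzero(d>0);P=(np.linalg.solve(K,np.c_[u,v,np.ones(len(u))].T)*d[v,u]);P=(R.T@(P-t.reshape(3,1))).T
Q=P[(P[:,2]>.05)&(P[:,2]<.09)&(np.abs(P[:,:2]-[.455,-.355]).max(1)<.08)]
print(len(Q),Q[:,2].mean(),cv2.minAreaRect((Q[:,:2]*1000).astype(np.float32)))"
```

```text
t 33.95 rack x -173.2 y -454.0 z 218.9 foot x -36.2 | Fx 0.04 Fy 0.48 Fz 0.79 M [ 0.043  0.044 -0.014] w 0.0869
1333 0.0727857563080996 ((454.1057434082031, -351.4248962402344), (17.942378997802734, 49.81753158569336), 76.66800689697266)
```

View pics/c7.png

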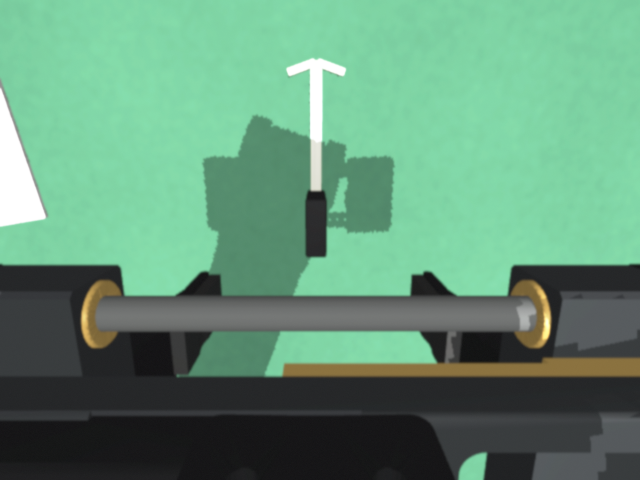

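The probe stands flat as it did at first (handle at 316,224), the gripper is clear, and the ring lies on the plate. I'm handing in.

```bash
python3 -c "
from cell import env
print(env.hand_in())"
```

```text
the job is handed in; nothing more can be done
None
```

Job handed in at about 34 s: the ring lies on the front plate and the probe stands flat on the bench where it began; the post was pushed about 3.5 mm at most by my force readings, and no bystander was touched.

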